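Mount a hitch coupler on the ball that is not covered

TASK

Take the hitch coupler out of its rack by its tail, stand it upright on the open worktop, let go and swing its handle right up. Then take it by the middle, lower it fully onto whichever ball of the double stand is not under the domed cover, tail between that ball's two guide cheeks, and press the handle all the way down to lock it. Leave the other things on the worktop where they are.

Things in the scene. Friction and masses are not known exactly. Their poses are not given: they have to be found in the camera images.
- coupler: dark steel hitch coupler, loose, 0.5 kg, 193 mm long. Origin: centre of its underside below the socket's centre; x to the nose, -x to the tail, z up. Head x -28 to +28 mm, 55 wide, 50 high (low dome on top to 60), hollow underneath: a 43 mm wide socket, roof at z 44. Behind it a channel to x -165 mm, 40 wide, 42 high, with parallel sides. Centre of mass near x -80. Starts in the rack, on its 12 mm floor
- tail (a point): on the coupler's axis at x -138, z 25 mm of the coupler, between the channel's sides: grip across y here in the rack, whose walls leave no room for fingers further forward
- middle (a point): on the coupler's axis at x -85, z 25 mm of the coupler: grip across y here (x -60 to -100 mm) for the stand, whose cheeks leave no room for fingers at the tail; clear of the raised handle
- socket (a point): centre of a ball seated in the socket: 24 mm above the coupler's origin. It coincides with the ball's centre when the coupler is fully down
- lever (a joint): angle of the coupler's handle (rad): 0 = down along the coupler (locked), grows as its end swings up and over toward the nose, stop at 1.6; starts near 0. Hinge along the coupler's y at x -34, z 34 mm. Friction of about 0.07 N m: stays where it is left. Below about 0.3 rad a tongue reaches under the ball, so the ball can neither enter nor leave
- handle_end (a point): middle of the handle's free end, a steel bar 14 mm wide (across y), 12 thick, 28 long, 84 mm from the hinge; down, it lies at x -112, z 64 mm of the coupler, 16 mm clear of the channel. To raise: pinch it from above across y and follow the arc. Fully up it leans a little toward the nose: to lock, push it over toward the tail from its nose side, then press it down
- rack: grey metal rack, fixed: floor 12 mm thick, two side walls 60 mm high and 60 mm apart, a low wall at the nose. Origin on the worktop below the socket's centre of the coupler stored in it, axes as the coupler's; x -105 to +45 mm, 76 mm wide. Lift the coupler 55 mm or more before moving it sideways
- stand: grey metal double ball stand, fixed, plate x -100 to +115, y -115 to +115 mm, 10 thick; origin on the worktop between two equal lanes at y +65 and -65. Each lane: a 40 mm ball on a post at x 75 and, at x -40 to -85, two guide cheeks 56 mm apart, tops at z 56, with a floor at z 25.5 for the tail. The nose must point to the stand's +x. A seated coupler's underside is at z 26
- ball_1 (a point): centre of the ball in the lane at y +65 mm of the stand, 50 mm above the worktop
- ball_2 (a point): centre of the ball in the lane at y -65 mm of the stand, 50 mm above the worktop
- cover: grey domed cover, 68 mm across the foot, 64 mm high, screwed over one of the two balls (either one); origin at its foot, under that ball's centre. The ball under it is not to be used and the cover stays on
- base_ring: thin steel ring, 48 mm outside, 6 mm high, fixed round the foot of the other, free ball's post; origin under that ball's centre
- open_patch (a point): middle of the open patch of worktop between rack and stand, free over 210 mm along world x and 100 mm along y, fixed; beyond it (greater x) begins the raised base of the camera column
- plug_gauge: plug gauge standing on end, 20 mm wide, 100 mm tall, loose bystander; origin at its foot
- micrometer: outside micrometer lying flat, 112 mm long along its y, 13 mm high, loose bystander
- cal_case: flat black case, 90 x 112 x 32 mm, loose bystander
- stop_watch: round bench timer, 66 x 58 x 18 mm, loose bystander

How it is judged:
By the outcome, as a careful person would: the job done as asked, in the order asked, and still so for the second after the job is handed in, with the robot touching nothing.
It also fails if it takes over 72 s, if anything falls off the work surface, if the arm or the gripper's body presses on something with over 40 N, if the wrist force passes 120 N, or if a joint passes its speed limit or range.

ROBOT

A 6-joint arm with a two-finger parallel gripper is mounted at the origin on a cart in front of the work surface, level with it; the furniture and walls round the work are solid. World frame = base frame: x ahead of the robot, y to its left, z up, the work surface at z = 0. Lengths are in m, angles in rad, forces in N, time in s.
With the tool pointing down it reaches from about 0.25 to 0.85 m from the base axis. Payload 12.5 kg.
Tool frame: the origin (TCP) lies between the finger pads; the fingertips stand 11 mm ahead of it and the grasp point (between the pads) lies 8 mm behind it; z points along the fingers, y is the line along which they close (so a half turn about z gives the same grasp; the last joint's range is limited). The gripper opens to 93 mm and grips with 3 to 60 N. Pads are 15 mm wide; open, the fingers measure 128 mm over their backs; the gripper's body (75 mm by 188 mm) begins 65 mm behind the grasp point.
Start: joints at [-1.35, 0.351, 1.652, -0, 1.139, -0.085], TCP at [0.166, -0.524, 0.202] pointing down, gripper open.
Joint ranges: [-2.75, 2.75], [-0.79, 2.1], [0.01, 2.65], [-1.57, 4.71], [0.07, 3.14], [-2.87, 2.87]. Speed limits (rad/s): [2.22, 2.22, 2.79, 3.14, 3.14, 3.14].

INTERFACE

Orientations are given as a rotation vector (axis times angle).
In Python, from bench import * gives the robot as it stands.
- The arm moves only by the tool servo_tool, never from a script. Its argument "plan" is text: rows parted by semicolons, each of 7 numbers parted by spaces: the gripper command: -1 is shut, 1 is fully open, values between are in proportion, then the shift along the tool's x, y, z in m, then the turn, a rotation vector about the tool's x, y, z in degrees. A call has 1 to 20 rows; each row shifts and turns the commanded pose from where the row before left it, along the tool's axes as they then stand; what a row does not reach is not made up. A row lasts 1/10 s, in which the tool goes at most 50 mm and 8.59 degrees, less where a joint would pass 70% of its speed; a pose out of reach is approached as far as the arm can. A call with a gripper value outside its range is refused whole. The fingers move at their own pace and stop on an object; "grip_force" is the grip in N (left out, the last holds). Time passes only in rows, so rows that do not move let the fingers close. It gives the time, the measured TCP pose, the force, the opening and the grip force at its end, in the units of the state.
- get_state(): the state, without advancing time (a new reading comes with each control period).
- read_camera(name): name is "scene" or "top" or "wrist"; returns a dict with "frame" (420x560x3 uint8, red, green, blue), "range_z" (420x560 float32, m along the optical axis (not along the pixel's ray), 0 where there is no reading), "vfov" (degrees; the focal length in pixels is half the picture's height over the tangent of half this angle, whatever the lens; pixels are square), "cx", "cy" (the principal point, pixels), "rvec" (rotation vector, rad) and "tvec" (3), from world to camera coordinates, as OpenCV has them. Camera axes: x right, y down, z forward; pixel columns grow to the right and rows downward; lengths in m; the calibration is good to about 2 mm. A picture is of the moment at which its call begins.
- sign_off(): hands the job in; it is judged then, once.
The state is a dict: "time": time; "qpos": joint angles; "dq": joint speeds; "tau": joint torques, N m; "tool_pos": TCP position; "ee_rot": TCP orientation; "force": force on the tool from outside, world axes, zero at the start; "wrist_torque": the same for the moment, N m; "grip_width": finger opening in m; "finger_force": force on a finger pad.
Only numpy, scipy, OpenCV 4.12 (cv2) and the standard library are available. Lean on these libraries where they do the work, as an engineer would, in place of code of your own. Each camera call takes 0.05 s, during which the arm holds its last target. There are 200 camera calls.

## Working session

There is one attempt and no reset: what is moved stays moved. The work goes in short steps, Python scripts to look and compute and a tool call to move; the robot and the scene stay as the last step left them, time stands still between calls to the robot, and variables do not carry over. Pictures are saved under pics/ and viewed, at most 10 in all, crops included, and the job is handed in when it is done.

Besides the shell and the picture viewer there is one more tool, called after "Emit:" as name(argument=value, ...), one argument or row to a line, values as JSON. servo_tool: Moves the arm, as the interface text tells. Its arguments: {"type":"object","properties":{"plan":{"type":"string"},"grip_force":{"type":"number"}},"required":["plan"]}

```bash
mkdir -p pics; ls; cat > h.py <<'E'
from bench import *
import numpy as np, cv2
from scipy.spatial.transform import Rotation as R
def cam(n):
    c=read_camera(n); h,w=c['frame'].shape[:2]
    c['f']=h/2/np.tan(np.radians(c['vfov'])/2)
    c['Rm']=R.from_rotvec(np.ravel(c['rvec'])).as_matrix(); c['t']=np.ravel(c['tvec'])
    c['C']=-c['Rm'].T@c['t']
    v,u=np.mgrid[0:h,0:w]; z=c['range_z']
    P=np.stack([(u-c['cx'])/c['f']*z,(v-c['cy'])/c['f']*z,z],-1)
    c['P']=(P-c['t'])@c['Rm']; c['P'][z<=0]=np.nan
    return c
def ray(c,u,v,zp):
    d=c['Rm'].T@np.array([(u-c['cx'])/c['f'],(v-c['cy'])/c['f'],1]); return c['C']+d*(zp-c['C'][2])/d[2]
def proj(c,p):
    q=c['Rm']@np.asarray(p)+c['t']; return q[0]/q[2]*c['f']+c['cx'],q[1]/q[2]*c['f']+c['cy']
def save(n,img): cv2.imwrite('pics/'+n+'.png',cv2.cvtColor(img,cv2.COLOR_RGB2BGR))
E
python3 - <<'E'
from h import *
import pickle
for n in('top','scene'):
    c=cam(n); save(n+'0',c['frame']); pickle.dump(c,open(n+'.pkl','wb')); print(n,c['C'],c['f'],c['cx'],c['cy'],(c['range_z']>0).mean())
    print(c['Rm'])
print(get_state())
E
```

```text
pics
top [-0.09900234 -0.14339503  1.74863283] 503.89101571531467 266.570624917162 210.0276515729275 0.9959906462585034
[[ 0.13893241 -0.99026695  0.00831598]
 [-0.91524507 -0.13160482 -0.38079737]
 [ 0.37818547  0.04529394 -0.92462112]]
scene [-0.34550681  0.52839861  0.8360323 ] 476.88767023393956 269.2242469009377 196.0258793821142 0.9960204081632653
[[-0.55051221 -0.83480415  0.00619224]
 [-0.48720118  0.31524425 -0.81440535]
 [ 0.67791689 -0.45135696 -0.58026337]]
{'time': 0.1, 'qpos': array([-1.34960534e+00,  3.51172443e-01,  1.65232562e+00, -3.30525977e-06,
        1.13912455e+00, -8.45664273e-02]), 'dq': array([-1.00361191e-03, -2.23619138e-03, -1.98975381e-03, -9.29386456e-04,
        1.95764826e-03, -5.88496345e-06]), 'tau': array([ 1.24061989e-03, -4.98025346e+01, -2.85704881e+01,  7.00774463e-02,
        2.38762039e-02, -5.18967977e-05]), 'tool_pos': array([ 0.16552971, -0.52416634,  0.20157381]), 'ee_rot': array([-3.10393591e+00, -4.78259658e-01,  1.15099146e-04]), 'force': array([-0.4343299 ,  0.44048813, -0.22693206]), 'wrist_torque': array([ 0.02112676, -0.02293768,  0.01384975]), 'finger_force': 0.0, 'grip_width': 0.09290041638790239}
```

View pics/top0.png

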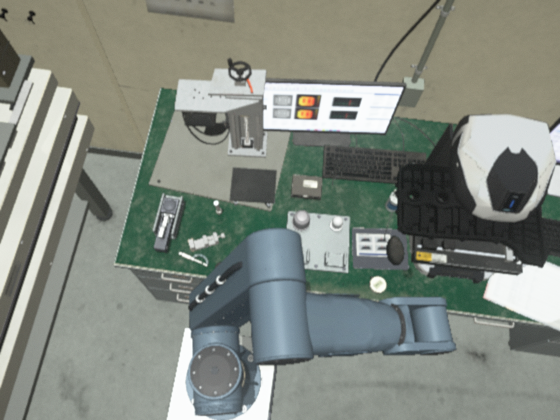

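View pics/scene0.png

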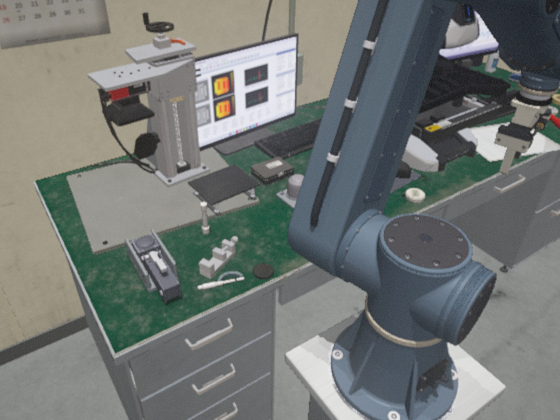

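The top view shows the rack and coupler near (168,222) with the nose up (+x). The stand plate is near (320,240), with the cover at (303,218) and the free ball at (337,222). I'll zoom in and measure with depth.

```bash
python3 - <<'E'
from h import *
import pickle
c=pickle.load(open('top.pkl','rb')); s=pickle.load(open('scene.pkl','rb'))
a=cv2.resize(c['frame'][180:280,130:360],None,fx=3.4,fy=3.4,interpolation=cv2.INTER_CUBIC)
save('topcrop',a)
for (u0,u1,v0,v1,nm) in((145,192,185,260,'rack'),(280,360,200,280,'stand')):
    P=c['P'][v0:v1,u0:u1].reshape(-1,3); P=P[np.isfinite(P).all(1)]
    for lo,hi in((.005,.02),(.02,.05),(.05,.058),(.058,.068),(.068,.08),(.08,.11)):
        m=P[(P[:,2]>lo)&(P[:,2]<hi)]
        if len(m)>5: print(nm,lo,hi,len(m),m.min(0).round(3),m.max(0).round(3),np.array(cv2.minAreaRect(m[:,:2].astype(np.float32)*1000)[0]).round(1),cv2.minAreaRect(m[:,:2].astype(np.float32)*1000)[1:])
# table plane check
print([c['P'][v,u].round(4) for u,v in((140,230),(250,225),(270,220),(185,255))])
E
```

```text
rack 0.005 0.02 797 [0.364 0.183 0.005] [0.672 0.413 0.02 ] [517.5 298.6] ((304.1126708984375, 176.0836944580078), 11.073455810546875)
rack 0.02 0.05 389 [0.392 0.185 0.02 ] [0.664 0.345 0.05 ] [522.  280.1] ((285.1181335449219, 133.02833557128906), 14.986189842224121)
rack 0.05 0.058 333 [0.393 0.252 0.05 ] [0.602 0.332 0.058] [497.5 293.1] ((78.4872817993164, 208.2218475341797), 89.05553436279297)
rack 0.058 0.068 297 [0.391 0.254 0.058] [0.6   0.329 0.068] [495.5 291.9] ((75.2686538696289, 208.78565979003906), 89.56189727783203)
rack 0.068 0.08 116 [0.398 0.254 0.068] [0.58  0.325 0.08 ] [489.9 275.2] ((179.90097045898438, 68.96592712402344), 11.410550117492676)
rack 0.08 0.11 30 [0.429 0.28  0.08 ] [0.572 0.3   0.092] [500.2 289.8] ((15.093290328979492, 143.10397338867188), 87.0937728881836)
stand 0.005 0.02 2495 [ 0.373 -0.417  0.005] [ 0.701 -0.102  0.02 ] [ 530.9 -270.4] ((306.6194763183594, 298.2178649902344), 8.22301959991455)
stand 0.02 0.05 334 [ 0.41  -0.398  0.02 ] [ 0.617 -0.157  0.05 ] [ 509.6 -280.2] ((216.17294311523438, 207.92091369628906), 18.798463821411133)
stand 0.05 0.058 117 [ 0.426 -0.36   0.05 ] [ 0.608 -0.159  0.058] [ 519.2 -260. ] ((194.1146697998047, 184.02273559570312), 7.808938503265381)
stand 0.058 0.068 146 [ 0.422 -0.359  0.058] [ 0.603 -0.162  0.068] [ 515.4 -259.2] ((199.54464721679688, 173.4629669189453), 8.664843559265137)
stand 0.068 0.08 100 [ 0.555 -0.327  0.068] [ 0.602 -0.169  0.079] [ 588.6 -246.6] ((45.883216857910156, 157.2216796875), 9.090614318847656)
[array([4.709e-01, 3.928e-01, 3.000e-04]), array([ 5.48e-01, -5.30e-03,  2.00e-04]), array([ 0.5774, -0.076 ,  0.0022]), array([0.3953, 0.2063, 0.017 ])]
```

View pics/topcrop.png

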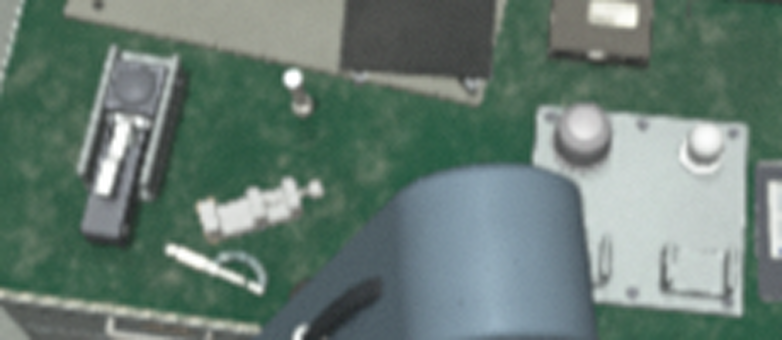

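The cover is on the left lane (ball_1, crop (583,130)). The free ball is ball_2 at crop (705,140), and the stand's +x points away from the robot. The coupler's dome is at crop (132,85) and its tail end at (105,240).

```bash
cat >> h.py <<'E'
def Ryaw(deg,pitch=0): # tool x at world yaw, z down
    y=np.radians(deg); return np.array([[np.cos(y),np.sin(y),0],[np.sin(y),-np.cos(y),0],[0,0,-1]])
def delta(target,yaw,start=None,Rs=None):
    s=get_state(); p=np.array(s['tool_pos']) if start is None else np.array(start)
    Rm=R.from_rotvec(s['ee_rot']).as_matrix() if Rs is None else Rs
    d=Rm.T@(np.array(target)-p); rv=np.degrees(R.from_matrix(Rm.T@Ryaw(yaw)).as_rotvec())
    print('t',s['time'],'pos',p.round(4),'w',s['grip_width'],'F',s['force'].round(1)); print('tool shift mm',(d*1000).round(1),'turn',rv.round(2), 'tool x yaw',np.degrees(np.arctan2(Rm[1,0],Rm[0,0])).round(2))
E
python3 - <<'E'
from h import *
import pickle
c=pickle.load(open('top.pkl','rb')); s=pickle.load(open('scene.pkl','rb'))
def q(x,y,z): return ray(c,130+x/3.4,180+y/3.4,z).round(4)
print('dome',q(132,82,.072),'tail end',q(107,238,.050))
print('walls L',q(110,50,.06),q(82,172,.06),'R',q(178,58,.06),q(150,195,.06))
print('plate',q(538,107,.01),q(747,123,.01),q(742,313,.01))
print('ball2',q(705,142,.05),'cover',q(583,115,.07))
print('gauge top',q(293,77,.1),'foot',q(303,108,0),'clamp',q(200,215,.01),q(318,188,.01),'mic',q(170,250,.01),q(262,290,.01),'plate col',q(475,102,0),q(70,15,0))
# camera wrist where
w=cam('wrist'); st=get_state(); T=R.from_rotvec(st['ee_rot']).as_matrix()
print('wrist cam in tool',(T.T@(w['C']-st['tool_pos'])).round(3),(T.T@w['Rm'].T).round(3),w['f'])
E
```

```text
dome [0.5594 0.2912 0.072 ] tail end [0.3922 0.2853 0.05  ]
walls L [0.5974 0.3257 0.06  ] [0.4564 0.3243 0.06  ] R [0.5986 0.2514 0.06  ] [0.4415 0.2487 0.06  ]
plate [ 0.6179 -0.139   0.01  ] [ 0.6316 -0.3677  0.01  ] [ 0.4172 -0.3789  0.01  ]
ball2 [ 0.5867 -0.3199  0.05  ] cover [ 0.5908 -0.1874  0.07  ]
gauge top [0.5779 0.1187 0.1   ] foot [0.584  0.1172 0.    ] clamp [0.4429 0.2029 0.01  ] [0.4909 0.0836 0.01  ] mic [0.4001 0.2266 0.01  ] [0.3708 0.1223 0.01  ] plate col [ 0.618  -0.0694  0.    ] [0.658  0.3962 0.    ]
wrist cam in tool [ 0.074 -0.001 -0.183] [[ 0.    -0.963 -0.271]
 [ 1.     0.    -0.001]
 [ 0.001 -0.271  0.963]] 302.6147075889444
```

Emit:
servo_tool(
  plan="0.3 .024 -.035 -.0024 0 0 0;0.3 .024 -.035 -.0024 0 0 0;0.3 .024 -.035 -.0024 0 0 0;0.3 .024 -.035 -.0024 0 0 0;0.3 .024 -.035 -.0024 0 0 0;0.3 .024 -.035 -.0024 0 0 0;0.3 .024 -.035 -.0024 0 0 0;0.3 .024 -.035 -.0024 0 0 0;0.3 .024 -.035 -.0024 0 0 0;0.3 .024 -.035 -.0024 0 0 0;0.3 .024 -.035 -.0024 0 0 0;0.3 .024 -.035 -.0024 0 0 0;0.3 .024 -.035 -.0024 0 0 0;0.3 .024 -.035 -.0024 0 0 0;0.3 .024 -.035 -.0024 0 0 0;0.3 .024 -.035 -.0024 0 0 0;0.3 .024 -.035 -.0024 0 0 0;0.3 .024 -.035 -.0024 0 0 0;0.3 0 0 0 0 0 8;0.3 0 0 0 0 0 8",
)

```text
time: 2.15
tool_pos: [0.3877, 0.2074, 0.2448]
ee_rot: [3.141, 0.037, -0.001]
force: [-0.1, -0.9, 0.1]
grip_width: 0.0603
finger_force: 0.0
```

```bash
python3 - <<'E'
from h import *
import pickle
w=cam('wrist'); c=cam('top'); pickle.dump((w,c),open('b.pkl','wb'))
a=cv2.resize(c['frame'][195:285,270:365],None,fx=4.4,fy=4.4,interpolation=cv2.INTER_CUBIC)
b=np.zeros((600,800,3),np.uint8); 
a=a[:600,:418]; b[:a.shape[0],:a.shape[1]]=a
ww=cv2.resize(w['frame'],(382,286)); b[0:286,418:]=ww
save('b',b)
E
```

```text
(no output)
```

View pics/b.png

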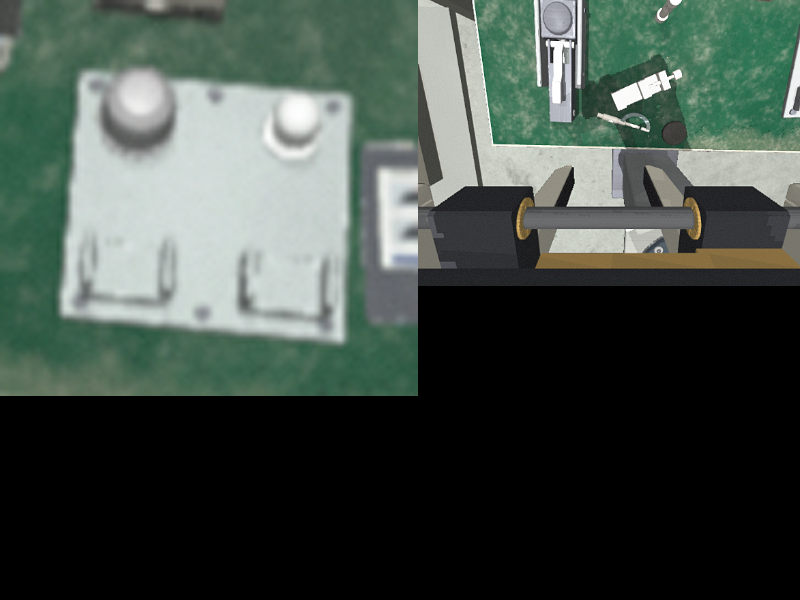

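In the left inset the plate corners are at crop (80,70), (352,95), (343,340) and (62,315), and the free ball is at (298,117). In the wrist view (right) the coupler lies in the rack, with its tail end near full-frame pixel (211,180).

```bash
python3 - <<'E'
from h import *
import pickle
w,c=pickle.load(open('b.pkl','rb'))
def q(x,y,z): return ray(c,270+x/4.4,195+y/4.4,z)
K=[q(80,70,.01),q(352,95,.01),q(343,340,.01),q(62,315,.01)]
# plate as minAreaRect of model corners; fit rigid
M=np.array([[115,115],[115,-115],[-100,-115],[-100,115]])/1000.
W=np.array(K)[:,:2]
def fit(M,W):
    mc,wc=M.mean(0),W.mean(0); a,b=M-mc,W-wc
    th=np.arctan2((a[:,0]*b[:,1]-a[:,1]*b[:,0]).sum(),(a*b).sum())
    Rr=np.array([[np.cos(th),-np.sin(th)],[np.sin(th),np.cos(th)]]); t=wc-Rr@mc
    return th,Rr,t,W-(M@Rr.T+t)
th,Rr,t,res=fit(M,W); print('stand yaw',np.degrees(th),t,'res mm',(res*1000).round(1)); print('ball2 pred',Rr@[.075,-.065]+t,'obs',q(298,117,.05))
P=c['P'][195:250,325:350].reshape(-1,3); m=P[(P[:,2]>.05)&(P[:,2]<.075)]; print('ball depth pts',len(m),m.mean(0),m[:,2].max())
P=w['P'].reshape(-1,3); P=P[np.isfinite(P).all(1)]
P=P[(P[:,1]>.23)&(P[:,1]<.35)&(P[:,0]>.36)&(P[:,0]<.62)&(P[:,2]>.02)&(P[:,2]<.1)]
print('hist z',np.histogram(P[:,2],bins=np.arange(.02,.1,.004)))
ch=P[(P[:,2]>.046)&(P[:,2]<.060)&(P[:,0]<.445)]; r=cv2.minAreaRect((ch[:,:2]*1000).astype(np.float32)); print('tail',len(ch),ch.min(0),ch.max(0),r,np.median(ch[:,2]))
wl=P[(P[:,2]>.054)&(P[:,2]<.066)&(P[:,0]>.45)]; r=cv2.minAreaRect((wl[:,:2]*1000).astype(np.float32)); print('walls',r)
for x0 in np.arange(.39,.44,.01):
    s=ch[(ch[:,0]>x0)&(ch[:,0]<x0+.01)]; print(x0.round(2),len(s),s[:,1].min().round(4) if len(s) else 0,s[:,1].max().round(4) if len(s) else 0)
hd=P[(P[:,2]>.070)&(P[:,0]<.5)]; print('handle',len(hd),hd.min(0),hd.max(0)) 
for x0 in np.arange(.42,.5,.01):
    s=hd[(hd[:,0]>x0)&(hd[:,0]<x0+.01)]; 
    if len(s): print(x0.round(2),len(s),s[:,1].mean().round(4),s[:,2].max().round(4))
delta((.421,.2865,.15),2)
E
```

```text
stand yaw 2.7354859408591943 [ 0.51035091 -0.25930139] res mm [[ 0.3  0.4]
 [-0.6 -0.2]
 [ 0.3  1. ]
 [-0.1 -1.2]]
ball2 pred [ 0.58836758 -0.32064794] obs [ 0.58760772 -0.32118036  0.05      ]
ball depth pts 84 [ 0.58393327 -0.31802878  0.06217779] 0.07401235823906771
hist z (array([ 124,  208,  154,  222,  215,  231,  347,  377, 2547, 1019, 2344,
        519, 1403,  415,   82,  386,   31,    0,    0]), array([0.02 , 0.024, 0.028, 0.032, 0.036, 0.04 , 0.044, 0.048, 0.052,
       0.056, 0.06 , 0.064, 0.068, 0.072, 0.076, 0.08 , 0.084, 0.088,
       0.092, 0.096]))
tail 1173 [0.39653177 0.27520263 0.04602013] [0.44494731 0.31624001 0.05722187] ((420.68609619140625, 295.6943359375), (40.219688415527344, 48.60282516479492), 88.73744201660156) 0.05476684950824814
walls ((519.9796752929688, 293.75506591796875), (76.44998168945312, 139.7220916748047), 88.52072143554688)
0.39 89 0.2762 0.3162
0.4 274 0.2761 0.3162
0.41 277 0.2759 0.3153
0.42 273 0.2754 0.3152
0.43 172 0.2753 0.3153
handle 712 [0.43198195 0.2872178  0.07002093] [0.49967726 0.30221626 0.08470617]
0.43 104 0.2946 0.0845
0.44 124 0.2943 0.0846
0.45 126 0.2939 0.0847
0.46 136 0.2937 0.0846
0.47 107 0.294 0.0778
0.48 62 0.2943 0.0725
0.49 53 0.2941 0.0723
t 2.25 pos [0.3877 0.2066 0.245 ] w 0.06043277569279686 F [-0.4  0.5 -0.7]
tool shift mm [ 35.3 -79.1  95. ] turn [ 0.01  0.03 -0.56] tool x yaw 1.44
```

Emit:
servo_tool(
  plan="0.3 0 0 0 0 0 2.7;0.3 .0115 -.030 .03 0 0 0;0.3 .0115 -.030 .03 0 0 0;0.3 .0113 -.0297 .03 0 0 0;0.3 0 0 .035 0 0 0;0.3 0 0 .035 0 0 0;0.3 0 0 .035 0 0 0;0.3 0 0 .015 0 0 0;0.3 0 0 .006 0 0 0;0.3 0 0 0 0 0 0;-1 0 0 0 0 0 0;-1 0 0 0 0 0 0;-1 0 0 0 0 0 0;-1 0 0 0 0 0 0;-1 0 0 0 0 0 0",
  grip_force=60,
)

```text
time: 3.75
tool_pos: [0.4242, 0.2954, 0.0297]
ee_rot: [-3.141, 0.032, -0.001]
force: [-1.9, -1.4, 5.6]
grip_width: 0.039
finger_force: 60.0
```

Emit:
servo_tool(
  plan="-1 0 0 -.005 0 0 0;-1 0 0 -.015 0 0 0;-1 0 0 -.025 0 0 0;-1 0 0 -.03 0 0 0;-1 0 0 -.03 0 0 0;-1 0 0 -.03 0 0 0;-1 0 0 -.015 0 0 0;-1 0 0 0 0 0 0",
)

```text
time: 4.55
tool_pos: [0.4244, 0.2956, 0.1808]
ee_rot: [-3.14, 0.032, -0.003]
force: [1.1, 0.3, -5.7]
grip_width: 0.0394
finger_force: 60.0
```

```bash
python3 - <<'E'
from h import *
w=cam('wrist'); s=cam('scene')
save('c',np.hstack([w['frame'][:,:400],s['frame'][:,80:480]]))
P=w['P'].reshape(-1,3); P=P[np.isfinite(P).all(1)]
P=P[(P[:,1]>.26)&(P[:,1]<.33)&(P[:,2]>.1)&(P[:,2]<.27)&(P[:,0]>.37)]
for x0 in np.arange(.39,.64,.02):
    q=P[(P[:,0]>x0)&(P[:,0]<x0+.02)]
    if len(q): print(x0.round(2),len(q),np.percentile(q[:,2],[10,50,95]).round(3),np.percentile(q[:,1],[2,98]).round(3))
delta((.415,-.03,.18),-1.2)
E
```

```text
0.39 1291 [0.206 0.206 0.207] [0.278 0.316]
0.41 2541 [0.205 0.206 0.264] [0.275 0.318]
0.43 5656 [0.204 0.232 0.256] [0.264 0.328]
0.45 2880 [0.203 0.205 0.233] [0.276 0.315]
0.47 3079 [0.203 0.204 0.225] [0.276 0.314]
0.49 2611 [0.196 0.204 0.218] [0.275 0.313]
0.51 2980 [0.195 0.201 0.216] [0.272 0.315]
0.53 6635 [0.196 0.209 0.216] [0.267 0.319]
0.55 346 [0.207 0.209 0.215] [0.266 0.32 ]
t 4.65 pos [0.4233 0.295  0.1782] w 0.03853434653631952 F [ 0.7 -0.1 -6.9]
tool shift mm [ -1.6 325.1  -1.5] turn [0.05 0.1  0.02] tool x yaw -1.18
```

View pics/c.png

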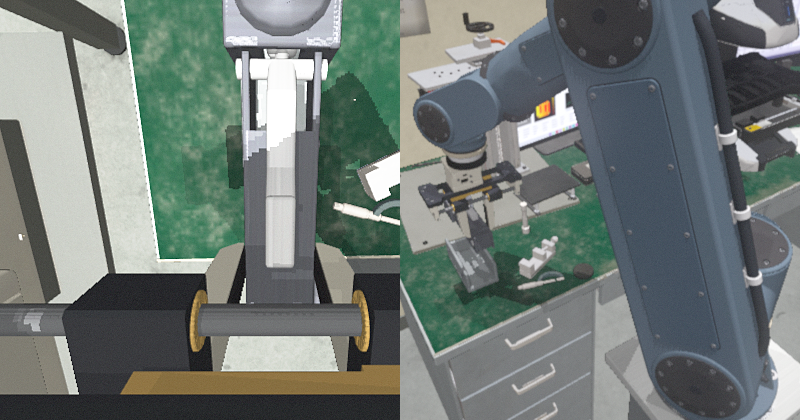

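The coupler is held level, with about 2° of nose-down sag. Next I carry it to the open patch.

Emit:
servo_tool(
  plan="-1 0 .015 0 0 0 0;-1 0 .03 0 0 0 0;-1 0 .04 0 0 0 0;-1 0 .04 0 0 0 0;-1 -.001 .04 0 0 0 0;-1 -.001 .04 0 0 0 0;-1 0 .04 0 0 0 0;-1 0 .04 0 0 0 0;-1 0 .03 0 0 0 0;-1 0 .01 0 0 0 -1;-1 0 0 .02 0 0 -1;-1 0 0 .03 0 0 -1;-1 0 0 .03 0 0 -1;-1 0 0 .03 0 0 0;-1 0 0 .02 0 0 0;-1 0 0 .01 0 0 0;-1 0 0 .01 0 0 0;-1 0 0 .004 0 0 0;-1 0 0 .003 0 0 0;-1 0 0 0 0 0 0",
)

```text
time: 6.65
tool_pos: [0.4157, -0.0296, 0.0225]
ee_rot: [3.14, 0.077, 0.001]
force: [-0.5, -0.2, -4.6]
grip_width: 0.039
finger_force: 60.0
```

Emit:
servo_tool(
  plan="-1 0 0 .002 0 0 0;-1 0 0 .002 0 0 0;-1 0 0 0 0 0 0;0 0 0 0 0 0 0;0.3 0 0 0 0 0 0;0.3 0 0 0 0 0 0;0.3 0 0 0 0 0 0",
)

```text
time: 7.35
tool_pos: [0.4156, -0.0296, 0.0184]
ee_rot: [3.141, 0.077, 0.001]
force: [-0.2, 0.2, -0.2]
grip_width: 0.0599
finger_force: 0.0
```

```bash
python3 - <<'E'
from h import *
delta((.415,-.03,.15),2.7)
w=cam('wrist')
P=w['P'].reshape(-1,3); P=P[np.isfinite(P).all(1)]
P=P[(P[:,1]>-.06)&(P[:,1]<.0)&(P[:,2]>.03)&(P[:,2]<.1)&(P[:,0]>.37)]
for x0 in np.arange(.39,.6,.01):
    q=P[(P[:,0]>x0)&(P[:,0]<x0+.01)]
    if len(q): print(x0.round(2),len(q),np.percentile(q[:,2],[10,50,98]).round(3),np.percentile(q[:,1],[2,98]).round(3))
E
```

```text
t 7.35 pos [ 0.4156 -0.0296  0.0184] w 0.059938231858929776 F [-0.2  0.2 -0.2]
tool shift mm [  -0.5    0.4 -131.6] turn [ 0.01 -0.03  0.12] tool x yaw 2.82
0.39 1012 [0.042 0.043 0.044] [-0.049 -0.01 ]
0.4 1069 [0.042 0.043 0.057] [-0.059 -0.01 ]
0.41 1005 [0.042 0.043 0.083] [-0.059 -0.009]
0.42 1514 [0.042 0.052 0.094] [-0.06  -0.009]
0.43 1277 [0.042 0.044 0.072] [-0.047 -0.009]
0.44 1361 [0.042 0.044 0.072] [-0.047 -0.008]
0.45 1526 [0.042 0.044 0.072] [-0.046 -0.008]
0.46 1573 [0.042 0.044 0.066] [-0.046 -0.007]
0.47 1541 [0.042 0.043 0.059] [-0.045 -0.007]
0.48 1459 [0.042 0.044 0.059] [-0.045 -0.007]
0.49 1126 [0.042 0.057 0.059] [-0.045 -0.006]
0.5 1103 [0.042 0.053 0.058] [-0.044 -0.006]
0.51 1741 [0.038 0.041 0.051] [-0.046 -0.003]
0.52 2839 [0.038 0.05  0.053] [-0.05  -0.001]
0.53 3383 [0.05  0.054 0.059] [-0.05  -0.001]
0.54 239 [0.05  0.051 0.058] [-0.051 -0.001]
```

Emit:
servo_tool(
  plan="0.3 0 0 -.02 0 0 0;0.3 .013 0 -.0206 0 0 0;0.3 .013 0 0 0 0 0;0 0 0 0 0 0 0;-0.5 0 0 0 0 0 0;-1 0 0 0 0 0 0;-1 0 0 0 0 0 0;-1 0 0 0 0 0 0;-1 0 0 0 0 0 0",
  grip_force=6,
)

```text
time: 8.3
tool_pos: [0.4411, -0.0283, 0.0587]
ee_rot: [-3.141, -0.077, 0.0]
force: [-0.0, -0.8, -0.3]
grip_width: 0.0168
finger_force: 0.0
```

Emit:
servo_tool(
  plan="-1 0 0 0 0 0 0;-1 0 0 0 0 0 0;-1 .0042 0 -.0086 0 0 0;-1 .0052 0 -.0081 0 0 0;-1 .0061 0 -.0074 0 0 0;-1 .0069 0 -.0067 0 0 0;-1 .0076 0 -.0059 0 0 0",
)

```text
time: 9.0
tool_pos: [0.4721, -0.0268, 0.0964]
ee_rot: [3.141, 0.077, 0.001]
force: [-0.2, 0.3, -0.1]
grip_width: 0.0
finger_force: 0.0
```

```bash
python3 - <<'E'
from h import *
w=cam('wrist'); s=cam('scene')
save('d',np.hstack([w['frame'][:,80:480],s['frame'][:,80:480]]))
P=w['P'].reshape(-1,3); P=P[np.isfinite(P).all(1)]
P=P[(P[:,1]>-.06)&(P[:,1]<.01)&(P[:,2]>.03)&(P[:,2]<.16)&(P[:,0]>.37)]
for x0 in np.arange(.37,.6,.01):
    q=P[(P[:,0]>x0)&(P[:,0]<x0+.01)]
    if len(q)>10:
        h=q[(q[:,2]>q[:,2].max()-.006)]; print(x0.round(2),len(q),np.percentile(q[:,2],[10,50,99]).round(3),np.percentile(q[:,1],[2,98]).round(3),np.percentile(h[:,1],[2,98]).round(3))
delta((.4416,-.0283,.059),2.8)
E
```

```text
0.44 25 [0.042 0.043 0.044] [-0.047 -0.008] [-0.047 -0.008]
0.45 308 [0.042 0.043 0.064] [-0.046 -0.008] [-0.028 -0.025]
0.46 644 [0.042 0.044 0.15 ] [-0.046 -0.008] [-0.026 -0.026]
0.47 1487 [0.043 0.126 0.158] [-0.044 -0.008] [-0.028 -0.023]
0.48 1425 [0.043 0.126 0.154] [-0.044 -0.008] [-0.028 -0.023]
0.49 384 [0.042 0.057 0.059] [-0.045 -0.006] [-0.032 -0.019]
0.5 408 [0.042 0.054 0.059] [-0.044 -0.006] [-0.031 -0.019]
0.51 646 [0.039 0.042 0.052] [-0.046 -0.003] [-0.031 -0.018]
0.52 786 [0.038 0.05  0.052] [-0.049  0.001] [-0.05   0.002]
0.53 999 [0.05  0.053 0.06 ] [-0.05   0.002] [-0.038 -0.008]
0.54 1087 [0.051 0.058 0.061] [-0.05   0.003] [-0.041 -0.005]
0.55 1137 [0.051 0.059 0.062] [-0.049  0.003] [-0.042 -0.005]
0.56 1114 [0.05  0.057 0.061] [-0.049  0.003] [-0.04  -0.007]
0.57 1071 [0.05  0.051 0.057] [-0.049  0.004] [-0.036 -0.011]
0.58 11 [0.048 0.049 0.051] [-0.049 -0.043] [-0.049 -0.043]
t 9.1 pos [ 0.4728 -0.0268  0.0964] w 0.00030655321741180394 F [-0.2 -0.5 -0.6]
tool shift mm [-31.3  -0.1  37.4] turn [ 0.02 -0.12  0.03] tool x yaw 2.83
```

View pics/d.png

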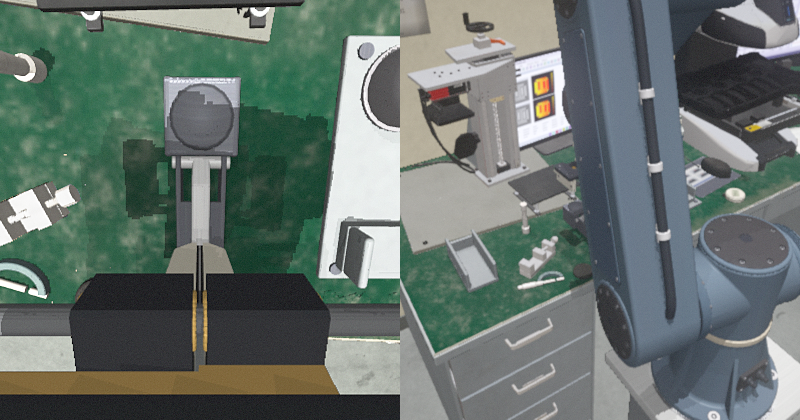

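Emit:
servo_tool(
  plan="0 -.02 0 0 0 0 0;0 -.0113 0 0 0 0 0;0 0 0 0 0 0 0;0 0 0 .02 0 0 0;0 0 0 .0184 0 0 0;-1 0 0 0 0 0 0;-1 0 0 0 0 0 0;-1 0 0 0 0 0 0;-1 0 0 0 0 0 0;-1 0 0 0 0 0 0;-1 0 0 0 0 0 0",
  grip_force=20,
)

```text
time: 10.2
tool_pos: [0.4402, -0.0284, 0.0574]
ee_rot: [3.141, 0.077, 0.001]
force: [-0.3, -0.5, 0.5]
grip_width: 0.001
finger_force: 0.0
```

Emit:
servo_tool(
  plan="0.3 0 0 0 0 0 0;0.3 0 0 0 0 0 0;0.3 0 0 0 0 0 0;0.3 -.03 0 -.02 0 0 0;0.3 -.03 0 -.03 0 0 0;0.3 -.01 0 -.03 0 0 0;0.3 0 0 0 0 0 0",
)

```text
time: 10.9
tool_pos: [0.3707, -0.0321, 0.1399]
ee_rot: [3.139, 0.077, 0.008]
force: [0.3, -0.7, -0.8]
grip_width: 0.0522
finger_force: 0.0
```

```bash
python3 - <<'E'
from h import *
import pickle
w=cam('wrist'); pickle.dump(w,open('e.pkl','wb')); save('e',w['frame'])
P=w['P'].reshape(-1,3); P=P[np.isfinite(P).all(1)]
P=P[(P[:,1]>-.06)&(P[:,1]<.01)&(P[:,2]>.03)&(P[:,2]<.16)&(P[:,0]>.37)]
for x0 in np.arange(.37,.6,.01):
    q=P[(P[:,0]>x0)&(P[:,0]<x0+.01)]
    if len(q)>10:
        h=q[(q[:,2]>q[:,2].max()-.006)]; print(x0.round(2),len(q),np.percentile(q[:,2],[10,50,99]).round(3),np.percentile(q[:,1],[2,98]).round(3),np.percentile(h[:,1],[2,98]).round(3))
delta((.4416,-.0283,.059),2.8)
E
```

```text
0.37 54 [0.157 0.159 0.16 ] [-0.059  0.002] [-0.059  0.002]
0.38 121 [0.042 0.043 0.159] [-0.054 -0.01 ] [-0.06  -0.058]
0.39 452 [0.042 0.043 0.044] [-0.049 -0.01 ] [-0.049 -0.01 ]
0.4 459 [0.042 0.043 0.044] [-0.048 -0.01 ] [-0.048 -0.01 ]
0.41 470 [0.042 0.043 0.044] [-0.048 -0.009] [-0.048 -0.009]
0.42 456 [0.042 0.043 0.072] [-0.047 -0.009] [-0.035 -0.021]
0.43 519 [0.042 0.044 0.072] [-0.047 -0.009] [-0.034 -0.021]
0.44 541 [0.042 0.043 0.072] [-0.046 -0.008] [-0.034 -0.021]
0.45 548 [0.042 0.044 0.072] [-0.046 -0.007] [-0.034 -0.02 ]
0.46 557 [0.042 0.043 0.066] [-0.046 -0.007] [-0.034 -0.02 ]
0.47 583 [0.042 0.044 0.06 ] [-0.045 -0.007] [-0.033 -0.02 ]
0.48 518 [0.042 0.044 0.059] [-0.045 -0.006] [-0.033 -0.019]
0.49 372 [0.042 0.057 0.059] [-0.045 -0.006] [-0.032 -0.019]
0.5 337 [0.042 0.054 0.059] [-0.044 -0.006] [-0.031 -0.019]
0.51 594 [0.037 0.041 0.052] [-0.046 -0.003] [-0.031 -0.018]
0.52 1068 [0.038 0.049 0.053] [-0.05   0.002] [-0.05   0.002]
0.53 984 [0.05  0.053 0.059] [-0.05   0.003] [-0.039 -0.009]
0.54 25 [0.049 0.051 0.053] [-0.051 -0.042] [-0.051 -0.042]
t 10.95 pos [ 0.3708 -0.032   0.1384] w 0.05616273494025903 F [ 0.1  0.7 -0.1]
tool shift mm [70.6 -0.3 79.7] turn [ 0.05 -0.21  0.  ] tool x yaw 2.8
```

View pics/e.png

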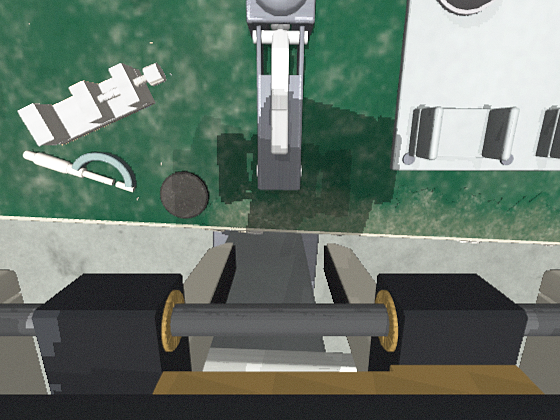

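```bash
python3 - <<'E'
from h import *
import pickle
w=pickle.load(open('e.pkl','rb')); st=get_state(); T=R.from_rotvec(st['ee_rot']).as_matrix()
P=(w['P']-st['tool_pos'])@T
# columns through the fingers
for u in (200,215,225,340,350,360):
    print(u,[(v,(P[v,u]*1000).round(0).tolist()) for v in range(236,300,8)])
print(w['C'],T.T@(w['C']-st['tool_pos']),st['qpos'].round(3))
E
```

```text
200 [(236, [-319.0, -296.0, 871.0]), (244, [-354.0, -300.0, 878.0]), (252, [-385.0, -301.0, 876.0]), (260, [8.0, -41.0, -43.0]), (268, [8.0, -39.0, -53.0]), (276, [8.0, -37.0, -61.0]), (284, [8.0, -35.0, -68.0]), (292, [8.0, -34.0, -74.0])]
215 [(236, [-283.0, -218.0, 773.0]), (244, [-312.0, -220.0, 775.0]), (252, [8.0, -36.0, -33.0]), (260, [8.0, -34.0, -43.0]), (268, [8.0, -32.0, -52.0]), (276, [8.0, -30.0, -60.0]), (284, [8.0, -29.0, -67.0]), (292, [7.0, -28.0, -72.0])]
225 [(236, [-285.0, -185.0, 778.0]), (244, [9.0, -32.0, -23.0]), (252, [8.0, -31.0, -32.0]), (260, [7.0, -29.0, -42.0]), (268, [6.0, -28.0, -49.0]), (276, [4.0, -27.0, -53.0]), (284, [1.0, -27.0, -55.0]), (292, [-3.0, -27.0, -55.0])]
340 [(236, [-321.0, 225.0, 876.0]), (244, [-352.0, 226.0, 874.0]), (252, [8.0, 32.0, -34.0]), (260, [8.0, 30.0, -42.0]), (268, [8.0, 28.0, -53.0]), (276, [8.0, 27.0, -60.0]), (284, [7.0, 26.0, -65.0]), (292, [5.0, 25.0, -69.0])]
350 [(236, [-319.0, 261.0, 872.0]), (244, [-353.0, 264.0, 877.0]), (252, [8.0, 38.0, -32.0]), (260, [8.0, 35.0, -43.0]), (268, [8.0, 33.0, -52.0]), (276, [8.0, 31.0, -61.0]), (284, [8.0, 30.0, -68.0]), (292, [7.0, 28.0, -73.0])]
360 [(236, [-320.0, 299.0, 874.0]), (244, [-354.0, 302.0, 878.0]), (252, [-383.0, 303.0, 871.0]), (260, [-415.0, 305.0, 870.0]), (268, [8.0, 38.0, -53.0]), (276, [8.0, 36.0, -61.0]), (284, [8.0, 34.0, -67.0]), (292, [8.0, 32.0, -74.0])]
[ 0.4437292  -0.02731498  0.32378293] [ 0.07376339 -0.00094357 -0.1851147 ] [-0.211  0.116  2.145  0.     0.877  1.31 ]
```

```bash
python3 - <<'E'
from h import *
import pickle
w=pickle.load(open('e.pkl','rb')); st=get_state(); T=R.from_rotvec(st['ee_rot']).as_matrix()
P=(w['P']-st['tool_pos'])@T*1000
m=(abs(P[...,1])<70)&(abs(P[...,0])<15)&(P[...,2]>-45)&(P[...,2]<30)
q=P[m]; print(len(q),np.sort(q[:,2])[-15:].round(1))
for lo in range(-45,0,5):
    s=q[(q[:,2]>=lo)&(q[:,2]<lo+5)]
    if len(s): a=s[s[:,1]<0];b=s[s[:,1]>0]; print(lo,len(s),'L',a[:,1].min().round(1),a[:,1].max().round(1),'R',b[:,1].min().round(1),b[:,1].max().round(1),'x',s[:,0].min().round(1),s[:,0].max().round(1))
E
```

```text
1384 [-19.6 -19.5 -19.5 -19.4 -19.4 -19.4 -19.2 -18.9 -18.8 -18.7 -18.7 -18.6
 -18.5 -18.4 -18.3]
-45 347 L -41.9 -26.8 R 25.1 39.9 x -8.9 8.5
-40 309 L -42.0 -26.9 R 25.1 40.1 x -8.6 8.9
-35 283 L -41.6 -26.8 R 25.2 39.7 x -9.1 8.6
-30 235 L -40.7 -26.9 R 25.1 39.4 x -9.3 8.5
-25 183 L -39.3 -26.9 R 25.1 35.9 x -8.8 8.6
-20 27 L -33.4 -27.0 R 25.2 29.9 x -8.7 8.0
```

The wrist depth shows the fingertips about 29 mm behind where the reported TCP puts them (tool z −18.5 mm, not +11 mm). That explains both missed pinches, so I'll correct for it and pinch the handle lower.

Emit:
servo_tool(
  plan="-0.1 .035 0 0 0 0 0;-0.1 .035 0 .02 0 0 0;-0.1 0 0 .04 0 0 0;-0.1 0 0 .03 0 0 0;-0.1 0 0 .015 0 0 0;-0.1 0 0 .004 0 0 0;-1 0 0 0 0 0 0;-1 0 0 0 0 0 0;-1 0 0 0 0 0 0;-1 0 0 0 0 0 0;-1 0 0 0 0 0 0",
  grip_force=12,
)

```text
time: 12.05
tool_pos: [0.4405, -0.0286, 0.0287]
ee_rot: [3.14, 0.077, 0.002]
force: [-0.6, -1.2, 3.0]
grip_width: 0.014
finger_force: 12.0
```

Emit:
servo_tool(
  plan="-1 .0042 0 -.0086 0 0 0;-1 .0052 0 -.0081 0 0 0;-1 .0061 0 -.0074 0 0 0;-1 .0069 0 -.0067 0 0 0;-1 .0076 0 -.0059 0 0 0;-1 .0082 0 -.005 0 0 0;-1 .0087 0 -.004 0 0 0;-1 .0091 0 -.003 0 0 0;-1 .0094 0 -.002 0 0 0;-1 .0096 0 -.0009 0 0 0;-1 .0096 0 .0002 0 0 0;-1 .0095 0 .0013 0 0 0;-1 .0093 0 .0024 0 0 0;-1 .009 0 .0034 0 0 0;-1 0 0 0 0 0 0",
)

```text
time: 13.55
tool_pos: [0.5553, -0.0227, 0.0735]
ee_rot: [3.14, 0.077, 0.007]
force: [4.0, 2.0, 5.1]
grip_width: 0.0138
finger_force: 12.0
```

Emit:
servo_tool(
  plan="-0.3 0 0 0 0 0 0;-0.1 0 0 0 0 0 0;-0.1 0 0 0 0 0 0;-0.1 0 0 -.03 0 0 0;0.3 0 0 -.04 0 0 0;0.3 -.03 0 -.03 0 0 0;0.3 -.04 0 0 0 0 0;0.3 -.04 0 0 0 0 0;0.3 -.04 0 0 0 0 0;0.3 0 0 0 0 0 0",
)

```text
time: 14.55
tool_pos: [0.3985, -0.03, 0.1722]
ee_rot: [-3.14, -0.077, 0.004]
force: [0.7, -0.3, -0.1]
grip_width: 0.0609
finger_force: 0.0
```

```bash
python3 - <<'E'
from h import *
import pickle
w=cam('wrist'); pickle.dump(w,open('f.pkl','wb')); save('f',w['frame'])
P=w['P'].reshape(-1,3); P=P[np.isfinite(P).all(1)]
P=P[(P[:,1]>-.06)&(P[:,1]<.01)&(P[:,2]>.03)&(P[:,2]<.15)&(P[:,0]>.37)]
for x0 in np.arange(.37,.6,.01):
    q=P[(P[:,0]>x0)&(P[:,0]<x0+.01)]
    if len(q)>10:
        h=q[(q[:,2]>q[:,2].max()-.006)]; print(x0.round(2),len(q),np.percentile(q[:,2],[10,50,99]).round(3),np.percentile(q[:,1],[2,98]).round(3),np.percentile(h[:,1],[2,98]).round(3))
delta((.4686,-.0270,.05),2.8)
E
```

```text
0.4 275 [0.042 0.043 0.044] [-0.048 -0.01 ] [-0.048 -0.01 ]
0.41 355 [0.042 0.043 0.044] [-0.047 -0.009] [-0.047 -0.009]
0.42 378 [0.042 0.043 0.044] [-0.048 -0.009] [-0.048 -0.009]
0.43 380 [0.042 0.043 0.045] [-0.047 -0.008] [-0.047 -0.008]
0.44 389 [0.042 0.043 0.044] [-0.046 -0.008] [-0.046 -0.008]
0.45 392 [0.042 0.043 0.044] [-0.046 -0.008] [-0.046 -0.008]
0.46 410 [0.042 0.043 0.044] [-0.045 -0.007] [-0.045 -0.007]
0.47 418 [0.042 0.043 0.044] [-0.044 -0.006] [-0.044 -0.006]
0.48 441 [0.042 0.043 0.045] [-0.045 -0.006] [-0.045 -0.006]
0.49 443 [0.042 0.043 0.045] [-0.044 -0.005] [-0.044 -0.005]
0.5 165 [0.041 0.043 0.044] [-0.044 -0.005] [-0.044 -0.005]
0.51 155 [0.031 0.042 0.044] [-0.043 -0.003] [-0.043 -0.003]
0.52 324 [0.034 0.038 0.044] [-0.043 -0.001] [-0.043 -0.001]
0.53 984 [0.039 0.045 0.134] [-0.045  0.002] [-0.029 -0.016]
0.54 1260 [0.05  0.056 0.136] [-0.048  0.003] [-0.029 -0.016]
0.55 585 [0.05  0.055 0.06 ] [-0.048  0.005] [-0.039 -0.003]
0.56 533 [0.051 0.057 0.061] [-0.047  0.006] [-0.04  -0.001]
0.57 346 [0.05  0.056 0.061] [-0.047  0.007] [-0.041 -0.002]
t 14.6 pos [ 0.4011 -0.0302  0.1727] w 0.06043550072874709 F [ 0.7 -0.1  0.7]
tool shift mm [6.760e+01 1.000e-01 1.227e+02] turn [ 0.   -0.01 -0.02] tool x yaw 2.78
```

View pics/f.png

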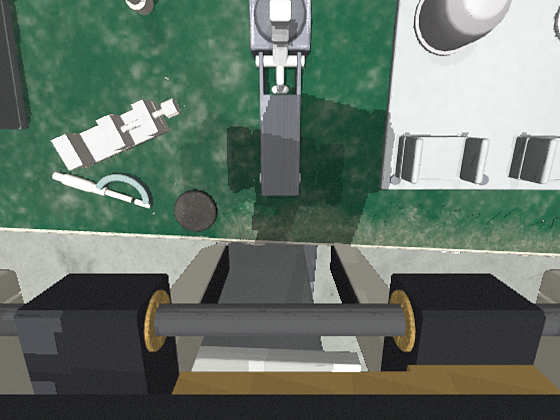

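```bash
python3 - <<'E'
from h import *
import pickle
w=pickle.load(open('f.pkl','rb'))
P=w['P']; m=(P[...,2]>.068)&(P[...,2]<.15)&(abs(P[...,1]+.023)<.015)&(P[...,0]>.48)
q=P[m]; 
for lo in np.arange(.068,.142,.006):
    s=q[(q[:,2]>=lo)&(q[:,2]<lo+.006)]
    if len(s): print(lo.round(3),len(s),s[:,0].min().round(4),s[:,0].max().round(4),s[:,1].mean().round(4))
v,u=np.where(m&(P[...,2]>.125)); print(v.min(),v.max(),u.min(),u.max())
m=(P[...,2]>.046)&(P[...,2]<.068)&(abs(P[...,1]+.023)<.04)&(P[...,0]>.5)&(P[...,0]<.6); h=P[m]; print('head',h.min(0),h.max(0))
tail=P[(abs(P[...,2]-.043)<.003)&(abs(P[...,1]+.03)<.03)&(P[...,0]<.51)]; r=cv2.minAreaRect((tail[:,:2]*1000).astype(np.float32)); print('tail',r, tail.min(0))
for x0 in (.41,.43,.45,.47,.49):
    s=tail[abs(tail[:,0]-x0)<.005]; print(x0,(s[:,1].min()+s[:,1].max())/2)
E
```

```text
0.068 2 0.5399 0.5409 -0.0224
0.074 13 0.5385 0.5395 -0.0224
0.08 15 0.5373 0.5389 -0.0232
0.086 70 0.5367 0.5405 -0.0223
0.092 124 0.5381 0.5435 -0.0222
0.098 93 0.5409 0.5453 -0.0222
0.104 9 0.5429 0.544 -0.023
0.11 18 0.5414 0.5424 -0.0219
0.116 19 0.5401 0.5429 -0.0223
0.122 19 0.5388 0.5403 -0.0224
0.128 203 0.5378 0.5492 -0.0224
0.134 253 0.5378 0.5492 -0.0219
0 22 270 290
head [ 0.53433997 -0.04962785  0.04602668] [0.57947513 0.00669173 0.06523315]
tail ((456.52337646484375, -26.434677124023438), (108.35931396484375, 40.04256057739258), 2.835293769836426) [ 0.40148503 -0.0483004   0.04016631]
0.41 -0.028402378151556974
0.43 -0.028004329432531096
0.45 -0.026998701614785393
0.47 -0.02545949473382612
0.49 -0.024975672621019573
```

The handle came up only to about 1.36 rad, and the coupler slid about 13 mm forward. I'll push the handle the rest of the way from its tail side with closed fingers.

Emit:
servo_tool(
  plan="-1 0 0 .03 0 0 0;-1 0 0 .03 0 0 0;-1 .01 0 .025 0 0 0;-1 .03 0 0 0 0 0;-1 .03 0 0 0 0 0;-1 .03 0 0 0 0 0;-1 .02 0 0 0 0 0;-1 .004 0 0 0 0 0;-1 .004 0 0 0 0 0;-1 .004 0 0 0 0 0;-1 .004 0 0 0 0 0;-1 .004 0 0 0 0 0;-1 .004 0 0 0 0 0;-1 .003 0 0 0 0 0;-1 .003 0 0 0 0 0;-1 .002 0 0 0 0 0;-1 0 0 0 0 0 0",
)

```text
time: 16.3
tool_pos: [0.554, -0.0227, 0.0874]
ee_rot: [-3.141, -0.077, 0.002]
force: [-3.9, -0.6, -0.0]
grip_width: 0.0005
finger_force: 1.8
```

Emit:
servo_tool(
  plan="-1 -.02 0 0 0 0 0;-1 -.03 0 -.03 0 0 0;0 -.04 0 -.03 0 0 0;0.3 -.04 0 -.03 0 0 0;0.3 -.03 0 0 0 0 0;0.3 0 0 0 0 0 0",
)

```text
time: 16.9
tool_pos: [0.3926, -0.0306, 0.1784]
ee_rot: [3.14, 0.077, 0.003]
force: [0.3, -0.4, 0.2]
grip_width: 0.028
finger_force: 0.0
```

```bash
cat >> h.py <<'E'
def coup(y0=-.023,x1=.51):
    w=cam('wrist'); P=w['P']
    m=(P[...,2]>.068)&(P[...,2]<.15)&(abs(P[...,1]-y0)<.015)&(P[...,0]>.48); q=P[m]
    t=q[q[:,2]>.122]; print('bar top',len(t),t.min(0).round(4),t.max(0).round(4))
    tail=P[(abs(P[...,2]-.043)<.003)&(abs(P[...,1]-y0+.007)<.03)&(P[...,0]<x1)]
    xs=np.sort(tail[:,0])[5]; A=[]
    for x0 in np.arange(xs+.01,x1-.01,.008):
        s=tail[abs(tail[:,0]-x0)<.004]; A.append((x0,(s[:,1].min()+s[:,1].max())/2))
    p=np.polyfit(*np.array(A).T,1); yaw=np.arctan(p[0]); print('rear x',xs,'yaw',np.degrees(yaw),'rear y',np.polyval(p,xs))
    o=np.array([xs,np.polyval(p,xs)])+.165*np.array([np.cos(yaw),np.sin(yaw)]); mid=o-.085*np.array([np.cos(yaw),np.sin(yaw)])
    print('origin',o.round(4),'middle',mid.round(4)); return w,o,mid,np.degrees(yaw)
E
python3 - <<'E'
from h import *
w,o,mid,yaw=coup()
delta((*mid,.05),yaw)
import pickle; pickle.dump(w,open('g.pkl','wb'))
# stand seen by wrist?
P=w['P']; m=(P[...,2]>.004)&(P[...,2]<.016)&(P[...,1]<-.12)&(P[...,1]>-.4); q=P[m]; print(len(q),q.min(0),q.max(0))
E
```

```text
Traceback (most recent call last):
  File "h.py", line 28, in coup
    t=q[q[:,2]>.122]; print('bar top',len(t),t.min(0).round(4),t.max(0).round(4))
                                             ~~~~~^^^
ValueError: zero-size array to reduction operation minimum which has no identity
```

```bash
sed -i "s/    t=q\[q\[:,2\]>.122\].*/    for lo in np.arange(.068,.142,.01):\n        s=q[(q[:,2]>=lo)\&(q[:,2]<lo+.01)]\n        if len(s): print('bar',lo.round(3),len(s),s[:,0].min().round(4),s[:,0].max().round(4))/" h.py
python3 - <<'E'
from h import *
w,o,mid,yaw=coup()
delta((*mid,.05),yaw)
E
```

```text
bar 0.068 79 0.5505 0.553
bar 0.078 119 0.5512 0.5555
bar 0.088 257 0.5521 0.5612
bar 0.098 1 0.5599 0.5599
rear x 0.4048107167753124 yaw 2.9160942676811232 rear y -0.02925722267836008
origin [ 0.5696 -0.0209] middle [ 0.4847 -0.0252]
t 17.0 pos [ 0.3952 -0.0307  0.178 ] w 0.03604675943997481 F [0.2 0.  0.3]
tool shift mm [ 89.4  -1.2 128.2] turn [ 0.03 -0.13 -0.12] tool x yaw 2.8
```

Emit:
servo_tool(
  plan="0.3 .03 0 0 0 0 0;0.3 .04 0 0 0 0 0;0.3 .0195 -.0005 .02 0 0 0;0.3 0 0 .04 0 0 0;0.3 0 0 .04 0 0 0;0.3 0 0 .04 0 0 0;0.3 0 0 .03 0 0 0;0.3 0 0 .012 0 0 0;0.3 0 0 .006 0 0 0;0.3 0 0 0 0 0 0",
)

```text
time: 18.0
tool_pos: [0.4844, -0.0257, -0.0105]
ee_rot: [3.141, 0.077, 0.0]
force: [-0.3, -0.3, 0.9]
grip_width: 0.0607
finger_force: 0.0
```

Emit:
servo_tool(
  plan="-1 0 0 0 0 0 0;-1 0 0 0 0 0 0;-1 0 0 0 0 0 0;-1 0 0 0 0 0 0;-1 0 0 -.005 0 0 0;-1 0 0 -.02 0 0 0;-1 0 0 -.03 0 0 0;-1 0 0 -.03 0 0 0;-1 0 0 -.025 0 0 0;-1 0 0 -.01 0 0 0;-1 0 0 0 0 0 0",
  grip_force=60,
)

```text
time: 19.1
tool_pos: [0.4841, -0.0257, 0.1101]
ee_rot: [3.14, 0.077, 0.002]
force: [0.6, 0.2, -5.9]
grip_width: 0.0393
finger_force: 60.0
```

```bash
python3 - <<'E'
from h import *
import pickle
st=get_state(); print(st['time'],st['tool_pos'],st['force'],st['grip_width'])
w=cam('wrist'); pickle.dump(w,open('h1.pkl','wb')); P=w['P']
T=R.from_rotvec(st['ee_rot']).as_matrix(); Q=(P-st['tool_pos'])@T*1000
m=(abs(Q[...,1])<35)&(Q[...,0]>12)&(Q[...,0]<130)&(Q[...,2]<40)&(Q[...,2]>-100); q=Q[m]
for lo in range(10,125,8):
    s=q[(q[:,0]>=lo)&(q[:,0]<lo+8)]
    if len(s): print(lo,len(s),'z',np.percentile(s[:,2],[2,50,90]).round(1),'y',np.percentile(s[:,1],[1,99]).round(1))
# handle
m=(abs(Q[...,1])<15)&(Q[...,0]>40)&(Q[...,0]<130)&(Q[...,2]<-65)&(Q[...,2]>-140); print('handle', m.sum(), Q[m].min(0) if m.sum() else '',Q[m].max(0) if m.sum() else '')
E
```

```text
19.1 [ 0.48409647 -0.0256939   0.11011448] [ 0.5886526   0.20410859 -5.91131757] 0.03932915843219237
10 1059 z [-53.7 -52.4 -51.4] y [-20.4  18.4]
18 1283 z [-53.5 -51.5 -31.4] y [-20.6  18.7]
26 784 z [-53.2 -44.2 -25.5] y [-20.8  18.6]
34 783 z [-53.4 -46.1 -29. ] y [-20.6  18.7]
42 1060 z [-53.4 -48.6 -45.9] y [-23.3  21.3]
50 1576 z [-56.5 -50.3 -47.8] y [-23.8  21.6]
58 2520 z [-64.6 -60.4 -59.4] y [-27.5  25.6]
66 2464 z [-99.6 -63.9 -59.8] y [-27.7  25.7]
74 1828 z [-69.5 -65.8 -60. ] y [-27.8  25.8]
82 1293 z [-68.6 -64.8 -59.8] y [-28.  26.]
90 1012 z [-66.4 -60.8 -59.5] y [-28.1  26.2]
98 1101 z [-61.7 -60.3 -59.4] y [-28.2  26. ]
106 977 z [-61.8 -60.2 -59.2] y [-28.1  26.2]
handle 3708 [  64.28150961  -14.98947105 -130.47627794] [ 85.6407226   14.99050673 -65.00175082]
```

Emit:
servo_tool(
  plan="-1 0 .015 -.005 0 0 0;-1 .002 .03 -.01 0 0 0;-1 .0035 .04 0 0 0 0;-1 0 .04 0 0 0 0;-1 0 .04 0 0 0 0;-1 0 .03 0 0 0 0;-1 0 .015 0 0 0 0;-1 0 .005 0 0 0 0;-1 0 0 0 0 0 0;-1 0 0 0 0 0 0",
)

```text
time: 20.15
tool_pos: [0.4997, -0.2389, 0.124]
ee_rot: [-3.14, -0.079, 0.001]
force: [-0.4, -0.3, -7.0]
grip_width: 0.0395
finger_force: 60.0
```

```bash
python3 - <<'E'
from h import *
import pickle
from scipy.optimize import least_squares
st=get_state(); print(st['time'],st['tool_pos'],st['ee_rot'],st['force'],st['grip_width'])
w=cam('wrist'); c=cam('top'); s=cam('scene'); pickle.dump((w,c,s,st),open('i.pkl','wb')); save('i',w['frame'])
P=w['P']; T=R.from_rotvec(st['ee_rot']).as_matrix()
m=(np.linalg.norm(P-np.array([.5884,-.3206,.05]),axis=-1)<.026)&(P[...,2]>.045); q=P[m]; print('ball pts',len(q))
f=lambda p:np.linalg.norm(q-p,axis=1)-.02
r=least_squares(f,[.588,-.32,.05],loss='soft_l1',f_scale=.001); print('ball sphere',r.x,np.abs(r.fun).mean(),'tool',(T.T@(r.x-st['tool_pos'])*1000).round(1))
Q=(P-st['tool_pos'])@T*1000
for nm,m in(('tail',(abs(Q[...,2]+52.5)<2)&(abs(Q[...,1])<26)&(Q[...,0]>9)&(Q[...,0]<45)),('head',(abs(Q[...,2]+60)<4)&(abs(Q[...,1])<35)&(Q[...,0]>58)&(Q[...,0]<125))):
    q=Q[m]; print(nm,len(q),np.percentile(q,[.5,99.5],axis=0).round(1))
    for x0 in range(10,125,10):
        a=q[abs(q[:,0]-x0)<4]
        if len(a)>20: print(x0,np.percentile(a[:,1],[1,99]).round(2),np.percentile(a[:,1],[1,99]).mean().round(2))
# dome: points with z< -62
m=(Q[...,2]<-63)&(Q[...,2]>-73)&(abs(Q[...,1])<28)&(Q[...,0]>60)&(Q[...,0]<115); print('dome',Q[m].min(0),Q[m].max(0))
E
```

```text
20.15 [ 0.49972578 -0.23886707  0.12397121] [-3.13979597e+00 -7.86718508e-02  1.40352066e-03] [-0.40595322 -0.28404651 -6.99814958] 0.03948224760160751
ball pts 2124
ball sphere [ 0.58993464 -0.31813947  0.05061125] 0.0003965086108574211 tool [86.2 83.8 73.2]
tail 2916 [[  9.1 -20.9 -53.9]
 [ 44.7  18.8 -50.7]]
10 [-20.52  18.62] -0.95
20 [-20.75  18.54] -1.1
30 [-20.96  18.83] -1.06
40 [-20.9  18.8] -1.05
head 7860 [[ 58.1 -28.3 -63.9]
 [112.6  26.3 -58.1]]
60 [-27.56  25.46] -1.05
70 [-28.1  26.1] -1.0
80 [-28.23  26.24] -0.99
90 [-28.27  26.16] -1.05
100 [-28.13  26.11] -1.01
110 [-28.16  26.  ] -1.08
dome [ 62.96037453 -23.43948774 -70.90226357] [ 97.6345908   21.23444556 -63.01274788]
```

View pics/i.png

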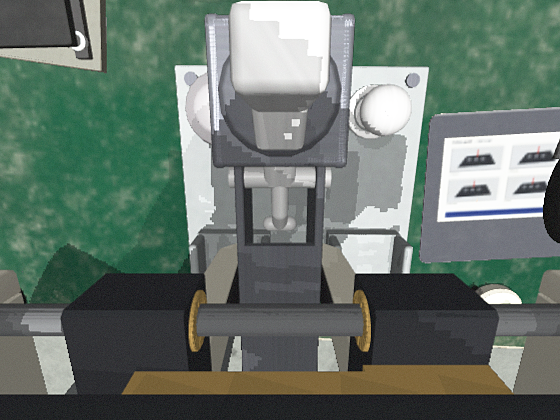

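The wrist view shows the free ball at (385,108) and the coupler held level with its handle fully up. The cheeks of the right-hand lane are near (340-410,240). I'll pin down the coupler's x in the tool frame.

```bash
python3 - <<'E'
from h import *
import pickle
w,c,s,st=pickle.load(open('i.pkl','rb')); P=w['P']; T=R.from_rotvec(st['ee_rot']).as_matrix(); Q=(P-st['tool_pos'])@T*1000
for y0 in (-25,-23,20,23):
    a=Q[(abs(Q[...,1]-y0)<1.5)&(Q[...,0]>45)&(Q[...,0]<130)&(abs(Q[...,2]+60)<3)]; print(y0,len(a),np.sort(a[:,0])[[0,1,2,-3,-2,-1]].round(2),np.median(a[:,2]).round(2))
# stand cheeks / floor, in tool frame offset from ball
m=(P[...,2]>.045)&(P[...,2]<.065)&(P[...,1]<-.29)&(P[...,1]>-.38)&(P[...,0]<.5)&(P[...,0]>.4); print('cheek',m.sum(),P[m].min(0),P[m].max(0))
for nm,cc in(('top',c),('scene',s)):
    print(nm,'ball px pred(wrist)',proj(cc,(.5899,-.3181,.05)),'TOP pred',proj(cc,(.5884,-.3206,.05)))
P2=c['P']; q=P2[(np.linalg.norm(P2-np.array([.589,-.319,.05]),axis=-1)<.026)&(P2[...,2]>.05)]; print(len(q),q.mean(0) if len(q) else '')
from scipy.optimize import least_squares
if len(q): r=least_squares(lambda p:np.linalg.norm(q-p,axis=1)-.02,[.588,-.32,.05],loss='soft_l1',f_scale=.001); print(r.x,np.abs(r.fun).mean())
E
```

```text
-25 1193 [ 57.7   57.72  57.72 113.4  113.46 113.49] -60.41
-23 983 [ 57.72  57.9   57.94 112.8  112.85 113.49] -60.51
20 855 [ 57.94  58.01  58.04 112.52 112.55 112.6 ] -60.44
23 1190 [ 57.63  57.66  57.69 113.26 113.39 113.42] -60.32
cheek 424 [ 0.44497405 -0.35927616  0.0450362 ] [ 0.47682109 -0.29014292  0.05815145]
top ball px pred(wrist) (np.float64(336.9329620798403), np.float64(220.8926497614829)) TOP pred (np.float64(337.58608612306966), np.float64(221.36724010785306))
scene ball px pred(wrist) (np.float64(329.7427945459595), np.float64(169.3243740451926)) TOP pred (np.float64(330.6816033798524), np.float64(169.3078351268235))
11 [ 0.57281434 -0.31902935  0.06045093]
[ 0.58846808 -0.31512806  0.050414  ] 0.0011011523290971803
```

```bash
python3 - <<'E'
from h import *
import pickle
w,c,s,st=pickle.load(open('i.pkl','rb'))
c0=pickle.load(open('top.pkl','rb'))
for nm,P in(('w',w['P']),('c',c['P']),('b',pickle.load(open('b.pkl','rb'))[1]['P'])):
    for a,b in((-.37,-.40),(-.40,-.43),(-.43,-.46),(-.46,-.5)):
        m=(P[...,1]<a)&(P[...,1]>b)&(P[...,0]>.4)&(P[...,0]<.62); q=P[m]
        if len(q): print(nm,a,b,len(q),np.percentile(q[:,2],[50,95,100]).round(3),q[q[:,2].argmax()].round(3))
E
```

```text
w -0.37 -0.4 5067 [0.004 0.007 0.012] [ 0.468 -0.371  0.012]
w -0.4 -0.43 5600 [0.005 0.007 0.008] [ 0.513 -0.415  0.008]
w -0.43 -0.46 5772 [0.005 0.007 0.015] [ 0.412 -0.46   0.015]
w -0.46 -0.5 8359 [0.005 0.016 0.021] [ 0.558 -0.495  0.021]
c -0.37 -0.4 569 [0.002 0.011 0.016] [ 0.501 -0.371  0.016]
c -0.4 -0.43 571 [0.003 0.011 0.021] [ 0.474 -0.429  0.021]
c -0.43 -0.46 580 [0.003 0.011 0.018] [ 0.551 -0.454  0.018]
c -0.46 -0.5 882 [0.004 0.229 0.241] [ 0.516 -0.497  0.241]
b -0.37 -0.4 571 [0.002 0.011 0.021] [ 0.41  -0.398  0.021]
b -0.4 -0.43 575 [0.003 0.01  0.016] [ 0.435 -0.408  0.016]
b -0.43 -0.46 579 [0.003 0.01  0.022] [ 0.484 -0.45   0.022]
b -0.46 -0.5 881 [0.004 0.229 0.238] [ 0.559 -0.496  0.238]
```

Emit:
servo_tool(
  plan="-1 0 .015 0 0 0 0;-1 .0007 .025 0 0 0 0;-1 0 .025 0 0 0 0;-1 0 .015 0 0 0 0;-1 0 .0048 0 0 0 0;-1 0 0 0 0 0 0;-1 0 0 0 0 0 0",
)

```text
time: 21.0
tool_pos: [0.5046, -0.324, 0.1243]
ee_rot: [-3.14, -0.078, 0.001]
force: [-1.2, -0.0, -6.5]
grip_width: 0.0395
finger_force: 60.0
```

Emit:
servo_tool(
  plan="-1 0 0 .015 0 0 0;-1 0 0 .025 0 0 0;-1 0 0 .015 0 0 0;-1 0 0 .008 0 0 0;-1 0 0 .004 0 0 0;-1 0 0 .004 0 0 0;-1 0 0 .004 0 0 0;-1 0 0 .004 0 0 0;-1 0 0 0 0 0 0",
)

```text
time: 21.9
tool_pos: [0.5046, -0.3247, 0.0451]
ee_rot: [-3.14, -0.077, 0.001]
force: [-0.1, 0.4, -5.8]
grip_width: 0.0397
finger_force: 60.0
```

Emit:
servo_tool(
  plan="-1 0 -.0008 .003 0 0 0;-1 0 0 .004 0 0 0;-1 0 0 .004 0 0 0;-1 0 0 .004 0 0 0;-1 0 0 .004 0 0 0;-1 0 0 .004 0 0 0;-1 0 0 .003 0 0 0;-1 0 0 .002 0 0 0;-1 0 0 .001 0 0 0;-1 0 0 0 0 0 0",
)

```text
time: 22.9
tool_pos: [0.5047, -0.324, 0.0164]
ee_rot: [-3.141, -0.077, 0.0]
force: [0.0, 0.4, -5.5]
grip_width: 0.0398
finger_force: 60.0
```

Emit:
servo_tool(
  plan="-1 0 0 .001 0 0 0;-1 0 0 .001 0 0 0;-1 0 0 0 0 0 0;-1 0 0 0 0 0 0",
)

```text
time: 23.3
tool_pos: [0.505, -0.3242, 0.0158]
ee_rot: [3.14, 0.077, 0.001]
force: [-4.7, 2.6, 10.8]
grip_width: 0.0395
finger_force: 60.0
```

Seated: the force rose to +10.8 N at the expected height. Next I release, rise, and move over to the handle's nose side with closed fingers.

Emit:
servo_tool(
  plan="0 0 0 0 0 0 0;0.3 0 0 0 0 0 0;0.3 0 0 0 0 0 0;0.3 0 0 0 0 0 0;0.3 0 0 -.02 0 0 0;0.3 0 0 -.04 0 0 0;0 0 0 -.04 0 0 0;-1 0 0 -.04 0 0 0;-1 0 0 -.012 0 0 0;-1 0 0 0 0 0 0",
)

```text
time: 24.3
tool_pos: [0.5054, -0.3245, 0.168]
ee_rot: [3.139, 0.077, 0.004]
force: [-0.4, 0.9, 0.0]
grip_width: 0.0332
finger_force: 0.0
```

```bash
python3 - <<'E'
from h import *
import pickle
st=get_state(); print(st['time'],st['tool_pos'],st['force'],st['grip_width'])
w=cam('wrist'); P=w['P']; T=R.from_rotvec(st['ee_rot']).as_matrix(); 
q=P.reshape(-1,3); q=q[np.isfinite(q).all(1)]; q=q[(abs(q[:,1]+.32)<.035)&(q[:,2]>.035)&(q[:,2]<.17)&(q[:,0]>.42)&(q[:,0]<.65)]
for x0 in np.arange(.42,.64,.01):
    s=q[(q[:,0]>=x0)&(q[:,0]<x0+.01)]
    if len(s)>10: print(x0.round(2),len(s),np.percentile(s[:,2],[10,50,99]).round(3),np.percentile(s[:,1],[1,99]).round(4))
b=q[(q[:,2]>.115)&(q[:,0]>.54)]; print('bar',len(b),b.min(0),b.max(0),b.mean(0))
q=P.reshape(-1,3); q=q[np.isfinite(q).all(1)]; q=q[(abs(q[:,1]+.32)<.11)&(q[:,0]>.6)&(q[:,0]<.8)]; print('ahead',len(q),q[:,0].max(),np.percentile(q[:,2],[50,99.9]))
E
```

```text
24.3 [ 0.5054395  -0.32451289  0.16800452] [-3.56177121e-01  9.16714953e-01  8.66621806e-04] 0.03319175604160811
0.42 139 [0.067 0.068 0.069] [-0.3464 -0.3073]
0.43 374 [0.067 0.068 0.07 ] [-0.3543 -0.2969]
0.44 405 [0.054 0.068 0.07 ] [-0.3547 -0.2965]
0.45 403 [0.056 0.068 0.07 ] [-0.3544 -0.2959]
0.46 497 [0.055 0.068 0.07 ] [-0.3543 -0.2888]
0.47 498 [0.048 0.068 0.07 ] [-0.3547 -0.2886]
0.48 390 [0.067 0.068 0.07 ] [-0.3439 -0.3045]
0.49 403 [0.067 0.068 0.07 ] [-0.3434 -0.3042]
0.5 410 [0.068 0.068 0.07 ] [-0.3427 -0.3039]
0.51 420 [0.068 0.068 0.07 ] [-0.3421 -0.3025]
0.52 385 [0.048 0.068 0.07 ] [-0.3414 -0.3023]
0.53 220 [0.048 0.06  0.07 ] [-0.3409 -0.302 ]
0.54 209 [0.059 0.063 0.07 ] [-0.3411 -0.3016]
0.55 467 [0.063 0.066 0.07 ] [-0.343  -0.2984]
0.56 601 [0.068 0.076 0.081] [-0.3464 -0.2927]
0.57 739 [0.076 0.081 0.121] [-0.3462 -0.2926]
0.58 875 [0.077 0.085 0.157] [-0.3457 -0.2924]
0.59 686 [0.076 0.084 0.156] [-0.3456 -0.2912]
0.6 778 [0.076 0.082 0.087] [-0.3447 -0.291 ]
0.61 613 [0.076 0.077 0.082] [-0.3441 -0.2909]
bar 651 [ 0.57398341 -0.32634966  0.11500884] [ 0.59483903 -0.31211385  0.15724213] [ 0.58574409 -0.31904618  0.14444893]
ahead 22258 0.7068506053897741 [0.00324523 0.08587053]
```

Emit:
servo_tool(
  plan="-1 .02 0 0 0 0 0;-1 .035 0 0 0 0 0;-1 .035 0 0 0 0 0;-1 .02 0 0 0 0 0;-1 .002 0 .02 0 0 0;-1 0 0 .02 0 0 0;-1 0 0 .01 0 0 0;-1 0 0 0 0 0 0",
)

```text
time: 25.15
tool_pos: [0.6153, -0.3178, 0.1132]
ee_rot: [-3.138, -0.077, 0.007]
force: [-0.4, -0.4, 1.0]
grip_width: 0.0005
finger_force: 0.0
```

Emit:
servo_tool(
  plan="-1 -.006 0 -.002 0 0 0;-1 -.0058 0 -.002 0 0 0;-1 -.011 0 -.0046 0 0 0;-1 -.0116 0 -.0031 0 0 0;-1 -.0119 0 -.0014 0 0 0;-1 -.012 0 .0003 0 0 0;-1 -.0118 0 .0019 0 0 0;-1 -.0115 0 .0035 0 0 0;-1 -.0108 0 .0051 0 0 0;-1 -.01 0 .0066 0 0 0;-1 0 0 0 0 0 0",
)

```text
time: 26.25
tool_pos: [0.5127, -0.3234, 0.1114]
ee_rot: [-3.14, -0.076, 0.002]
force: [-0.0, -1.6, -0.3]
grip_width: 0.0005
finger_force: 0.0
```

Emit:
servo_tool(
  plan="-1 -.0091 0 .009 0 0 0;-1 -.0078 0 .0095 0 0 0;-1 -.0065 0 .0101 0 0 0;-1 -.0027 0 .0054 0 0 0;-1 0 0 .002 0 0 0;-1 0 0 .002 0 0 0;-1 0 0 0 0 0 0",
)

```text
time: 26.95
tool_pos: [0.4884, -0.3251, 0.078]
ee_rot: [3.14, 0.078, 0.001]
force: [-16.6, 9.9, 48.4]
grip_width: 0.0006
finger_force: 24.1
```

Emit:
servo_tool(
  plan="-1 0 0 -.005 0 0 0;-1 0 0 -.02 0 0 0;-1 -.02 0 -.04 0 0 0;-1 -.03 0 -.03 0 0 0;-1 -.03 0 -.01 0 0 0;-1 0 0 0 0 0 0",
)

```text
time: 27.55
tool_pos: [0.4065, -0.3291, 0.1803]
ee_rot: [3.14, 0.075, 0.001]
force: [-0.1, 0.1, -0.1]
grip_width: 0.0004
finger_force: 0.0
```

```bash
python3 - <<'E'
from h import *
st=get_state(); print(st['time'],st['tool_pos'],st['force'])
w=cam('wrist'); s=cam('scene'); save('z',np.hstack([w['frame'][:,80:480],s['frame'][:,100:500]])); P=w['P']
q=P.reshape(-1,3); q=q[np.isfinite(q).all(1)]; q=q[(abs(q[:,1]+.32)<.035)&(q[:,2]>.035)&(q[:,2]<.17)&(q[:,0]>.42)&(q[:,0]<.65)]
for x0 in np.arange(.42,.64,.01):
    t=q[(q[:,0]>=x0)&(q[:,0]<x0+.01)]
    if len(t)>10: print(x0.round(2),len(t),np.percentile(t[:,2],[10,50,99]).round(3),np.percentile(t[:,1],[1,99]).round(4))
E
```

```text
27.55 [ 0.40645239 -0.32914844  0.18030147] [-0.08211026  0.05700613 -0.07123763]
0.42 186 [0.067 0.068 0.07 ] [-0.3465 -0.3049]
0.43 533 [0.055 0.068 0.07 ] [-0.3541 -0.2896]
0.44 566 [0.055 0.068 0.07 ] [-0.3542 -0.2896]
0.45 569 [0.055 0.068 0.07 ] [-0.3544 -0.2882]
0.46 587 [0.055 0.068 0.097] [-0.3546 -0.2882]
0.47 557 [0.057 0.069 0.098] [-0.3541 -0.2902]
0.48 502 [0.068 0.069 0.098] [-0.3438 -0.3044]
0.49 497 [0.068 0.069 0.097] [-0.3431 -0.3041]
0.5 498 [0.068 0.069 0.09 ] [-0.3424 -0.3038]
0.51 529 [0.068 0.069 0.085] [-0.3418 -0.3026]
0.52 449 [0.068 0.07  0.085] [-0.3418 -0.3023]
0.53 380 [0.067 0.082 0.085] [-0.3414 -0.302 ]
0.54 318 [0.065 0.077 0.084] [-0.3408 -0.3017]
0.55 586 [0.063 0.066 0.075] [-0.3427 -0.2977]
0.56 1112 [0.061 0.076 0.081] [-0.3467 -0.2933]
0.57 943 [0.076 0.079 0.086] [-0.3463 -0.2923]
0.58 19 [0.076 0.076 0.079] [-0.3461 -0.3377]
```

View pics/z.png

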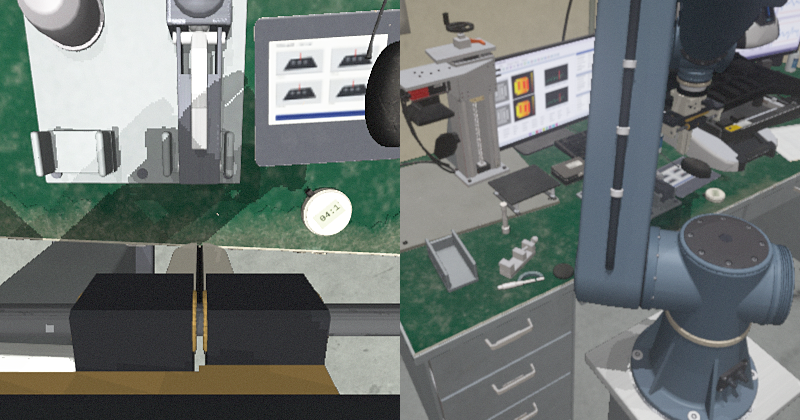

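The handle lies flat at wrist crop (200,90): its top is at 98 mm, which is 26 mm above its original height on the worktop. The coupler is level and seated with its tail between the cheeks, and the bystanders show no sign of having moved.

```bash
python3 -c "
from bench import *
print(sign_off())"
```

```text
the job is handed in; nothing more can be done
None
```

The coupler is fully seated on the free ball (ball_2), tail between its cheeks and handle pressed down to lock. The job was handed in at about 28 s, with no verdict returned.

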